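Finish the interlocked carton layer on the transit pallet

TASK

On the small plywood pallet, build up the layer of blue-banded cartons in the outlined pattern: one carton already stands there. First set one of the two loose blue-banded cartons alongside it in the parallel outline, then set the other crosswise in the last outline, across the ends of the pair. All three must end upright on the pallet, squarely in their outlines; the orange-banded carton does not belong to this load.

Things in the scene. Friction and masses are not known exactly. Their poses are not given: they have to be found in the camera images.
- slab: fixed plywood pallet, 135 (x) x 105 (y) x 24 (high) mm; origin at its underside's centre, on the worktop. Black outlines on the flat deck, 3 mm larger than a carton, centres in the slab's x, y: (-19.5, 19.5) mm, long side along x, taken; (-19.5, -19.5) mm, long side along x, empty; (36, 0) mm, long side along y, empty. Cartons in place stand 6 mm apart: no finger fits between them.
- carton_first_mid (a point): white carton with a blue band round it and blue tape along its top, 66 (its x, long) x 33 (its y) x 56 (z) mm, about 0.12 kg, loose. Point: its centre, 28 mm above its underside. It already stands in its outline on the slab.
- carton_a_mid (a point): white carton with a blue band round it and blue tape along its top, 66 (its x, long) x 33 (its y) x 56 (z) mm, about 0.12 kg, loose. Point: its centre, 28 mm above its underside. Stands on the worktop right of the slab; interchangeable with carton_b. Best held by its two short ends. (A like carton with an orange band nearby is not wanted.)
- carton_b_mid (a point): white carton with a blue band round it and blue tape along its top, 66 (its x, long) x 33 (its y) x 56 (z) mm, about 0.12 kg, loose. Point: its centre, 28 mm above its underside. Stands on the worktop right of the slab; interchangeable with carton_a. Best held by its two short ends.

How it is judged (in metres and radians):
On the way, in this order (a step that is already met when the one before it is completed fails the run):
1. one loose blue-banded carton stands in the parallel outline, released ((((x of carton_a_mid in the frame of slab between -0.0345 and -0.0045 m and y of carton_a_mid in the frame of slab between -0.0345 and -0.0045 m and z of carton_a_mid in the frame of slab between 0.044 and 0.06 m and angle between the x axis of carton_a_mid and the x axis of slab, either way round below 0.2 rad and angle between carton_a_mid's own z axis and vertical below 0.12 rad) and contact force between carton_a and the fingers below 0.1 N) or ((x of carton_b_mid in the frame of slab between -0.0345 and -0.0045 m and y of carton_b_mid in the frame of slab between -0.0345 and -0.0045 m and z of carton_b_mid in the frame of slab between 0.044 and 0.06 m and angle between the x axis of carton_b_mid and the x axis of slab, either way round below 0.2 rad and angle between carton_b_mid's own z axis and vertical below 0.12 rad) and contact force between carton_b and the fingers below 0.1 N))), for 0.2 s.
2. the other stands crosswise in the last outline, released ((((x of carton_a_mid in the frame of slab between 0.021 and 0.051 m and y of carton_a_mid in the frame of slab between -0.015 and 0.015 m and z of carton_a_mid in the frame of slab between 0.044 and 0.06 m and angle between the x axis of carton_a_mid and the y axis of slab, either way round below 0.2 rad and angle between carton_a_mid's own z axis and vertical below 0.12 rad) and contact force between carton_a and the fingers below 0.1 N) or ((x of carton_b_mid in the frame of slab between 0.021 and 0.051 m and y of carton_b_mid in the frame of slab between -0.015 and 0.015 m and z of carton_b_mid in the frame of slab between 0.044 and 0.06 m and angle between the x axis of carton_b_mid and the y axis of slab, either way round below 0.2 rad and angle between carton_b_mid's own z axis and vertical below 0.12 rad) and contact force between carton_b and the fingers below 0.1 N))), for 0.2 s.
At the end, for the whole second after the job is handed in: All three blue-banded cartons stand upright and at rest on the deck, one per outline: centres within 15 mm of the outline's in the slab's x and y, long sides within 0.2 rad of the outline's, leaning less than 0.12 rad. The first one is still in its own outline (x of carton_first_mid in the frame of slab between -0.0345 and -0.0045 m and y of carton_first_mid in the frame of slab between 0.0045 and 0.0345 m and z of carton_first_mid in the frame of slab between 0.044 and 0.06 m and angle between the x axis of carton_first_mid and the x axis of slab, either way round below 0.2 rad and angle between carton_first_mid's own z axis and vertical below 0.12 rad and (((x of carton_a_mid in the frame of slab between -0.0345 and -0.0045 m and y of carton_a_mid in the frame of slab between -0.0345 and -0.0045 m and z of carton_a_mid in the frame of slab between 0.044 and 0.06 m and angle between the x axis of carton_a_mid and the x axis of slab, either way round below 0.2 rad and angle between carton_a_mid's own z axis and vertical below 0.12 rad) and (x of carton_b_mid in the frame of slab between 0.021 and 0.051 m and y of carton_b_mid in the frame of slab between -0.015 and 0.015 m and z of carton_b_mid in the frame of slab between 0.044 and 0.06 m and angle between the x axis of carton_b_mid and the y axis of slab, either way round below 0.2 rad and angle between carton_b_mid's own z axis and vertical below 0.12 rad)) or ((x of carton_b_mid in the frame of slab between -0.0345 and -0.0045 m and y of carton_b_mid in the frame of slab between -0.0345 and -0.0045 m and z of carton_b_mid in the frame of slab between 0.044 and 0.06 m and angle between the x axis of carton_b_mid and the x axis of slab, either way round below 0.2 rad and angle between carton_b_mid's own z axis and vertical below 0.12 rad) and (x of carton_a_mid in the frame of slab between 0.021 and 0.051 m and y of carton_a_mid in the frame of slab between -0.015 and 0.015 m and z of carton_a_mid in the frame of slab between 0.044 and 0.06 m and angle between the x axis of carton_a_mid and the y axis of slab, either way round below 0.2 rad and angle between carton_a_mid's own z axis and vertical below 0.12 rad))) and linear speed of each of carton_a, carton_b, carton_first below 0.02 m/s); the robot touches nothing.
It also fails if it takes over 51 s, if anything falls off the work surface, if the arm or the gripper's body presses on something with over 40 N, if the wrist force passes 120 N, or if a joint passes its speed limit or range.

ROBOT

A 7-joint arm with a two-finger parallel gripper is mounted at the origin on a cart in front of the work surface, level with it; the furniture and walls round the work are solid. World frame = base frame: x ahead of the robot, y to its left, z up, the work surface at z = 0. Lengths are in mm, angles in degrees, forces in N, time in s.
With the tool pointing down it reaches from about 425 to 875 mm from the base axis. Payload 8.4 kg.
Tool frame: the origin (TCP) lies midway between the tips of the shut fingers; the grasp point (between the pads) lies 19 mm behind it; z points along the fingers, y is the direction in which the jaws open and shut (so a half turn about z gives the same grasp; the last joint's range is limited). The gripper opens to 87 mm and grips with 3 to 60 N. Pads are 19 mm wide; open, the fingers measure 117 mm over their backs; the gripper's body (75 mm by 190 mm) begins 51 mm behind the grasp point.
Start: joints at [-75.928, 19.091, 2.286, 83.961, -0.768, 76.965, -3.352], TCP at [219.705, 611.713, 222.546] pointing down, gripper open.
Joint ranges: [-147.57, 147.57], [-21.85, 119.76], [-74.77, 79.35], [14.55, 137.4], [-85.83, 265.84], [4.83, 119.75], [-152.11, 152.11]. Speed limits (degrees/s): [127.2, 127.2, 159.86, 159.86, 180, 180, 180].

INTERFACE

Orientations are given as a 3x3 rotation matrix whose columns are the frame's x, y, z axes.
In Python, from station import telemetry, eyes, robot gives the robot as it stands.
- The arm moves only by the shell command python3 -m pendant 'ROWS' [OPENING] [FORCE]. ROWS is text: rows parted by semicolons, each of 6 numbers parted by spaces: the shift along the tool's x, y, z in cm, then the turn, a rotation vector about the tool's x, y, z in degrees. A call has 1 to 20 rows; each row shifts and turns the commanded pose from where the row before left it, along the tool's axes as they then stand; what a row does not reach is not made up. A row lasts 1/12 s, in which the tool goes at most 41.7 mm and 7.16 degrees, less where a joint would pass 70% of its speed; a pose out of reach is approached as far as the arm can. A call is refused whole if a number of a shift passes 4.17 or a number of a turn 7.16, either way. A call with a gripper value outside its range is refused whole. OPENING is the closure, from 0 (fully open) to 1 (shut), set as the call begins (- or left out, the last holds). The fingers move at their own pace and stop on an object; FORCE is the grip in N (left out, the last holds). Time passes only in rows, so rows that do not move let the fingers close. It gives the time, the measured TCP pose, the force and the opening at its end, in the units of the state.
- telemetry.read_state(): the state, without advancing time (a new reading comes with each control period).
- eyes.capture(name): name is "scene" or "top"; returns a dict with "frame" (400x640x3 uint8, red, green, blue), "mtx" (3x3 intrinsics, pixels), "k1" (the pictures are not rectified: a ray, as slopes to the right and down, at radius r is drawn at 1 + k1 r^2 times it, then the intrinsics apply), "T" (4x4, takes a point from camera to world coordinates). Camera axes: x right, y down, z forward; pixel columns grow to the right and rows downward; lengths in mm; the calibration is good to about 2 mm. A picture is of the moment at which its call begins. There is no depth.
- robot.job_done(): hands the job in, once; it reports no verdict.
The state is a dict: "clock": time; "joint_pos": joint angles; "joint_vel": joint speeds; "joint_efforts": joint torques, N m; "tcp_pos": TCP position; "ee_rot": TCP orientation; "contact_force": force on the tool from outside, world axes, zero at the start; "moment": the same for the moment, N m; "width": opening from 0.0 (shut) to 1.0 (fully open).
Only numpy, scipy, OpenCV 4.12 (cv2) and the standard library are available. Lean on these libraries where they do the work, as an engineer would, in place of code of your own. Each camera call takes 0.05 s, during which the arm holds its last target.

## Working session

There is one attempt and no reset: what is moved stays moved. The work goes in short steps, Python scripts to look and compute and a shell command to move; the robot and the scene stay as the last step left them, time stands still between calls to the robot, and variables do not carry over. Pictures are saved under pics/ and viewed, and the job is handed in when it is done.

```bash
mkdir -p pics; ls
python3 - <<'E'
from station import telemetry, eyes, robot
import cv2,numpy as np
print(telemetry.read_state())
for n in("scene","top"):
    c=eyes.capture(n); cv2.imwrite(f"pics/{n}0.png",cv2.cvtColor(c["frame"],cv2.COLOR_RGB2BGR)); print(n,c["mtx"],c["k1"],c["T"])
E
```

```text
pics
{'clock': 0.0, 'joint_pos': array([-75.92930282,  19.13094141,   2.28364993,  84.01158095,
        -0.76790766,  76.96445571,  -3.35240037]), 'joint_vel': array([-0.00739213, -0.07999709,  0.07607554,  0.04611285,  0.04453496,
       -0.07536642,  0.00056838]), 'joint_efforts': array([-4.75906290e-04, -6.56346273e+01,  1.33497253e+00, -4.03816366e+01,
       -5.97830373e-02,  4.45050909e-02,  1.43903690e-04]), 'tcp_pos': array([219.55235803, 611.30068631, 221.66379687]), 'ee_rot': array([[-9.41145586e-01,  3.38001166e-01, -4.45491167e-04],
       [ 3.38001444e-01,  9.41144334e-01, -1.53810459e-03],
       [-1.00609656e-04, -1.59815700e-03, -9.99998718e-01]]), 'contact_force': array([-0.17797912, -0.20640724, -0.61656708]), 'moment': array([ 0.03393985,  0.01683533, -0.01570019]), 'width': 0.9959870469573224}
scene [[443.94156485   0.         318.10110478]
 [  0.         443.94156485 200.14922723]
 [  0.           0.           1.        ]] -0.09142181705166808 [[ 6.19880150e-01 -4.65647076e-01  6.31602249e-01 -3.96136928e+01]
 [-7.84647803e-01 -3.58853303e-01  5.05521643e-01 -4.90824966e+02]
 [-8.74212174e-03 -8.08948149e-01 -5.87814995e-01  5.55318667e+02]
 [ 0.00000000e+00  0.00000000e+00  0.00000000e+00  1.00000000e+00]]
top [[485.03380438   0.         318.99783578]
 [  0.         485.03380438 195.0286563 ]
 [  0.           0.           1.        ]] 0.045938515824164354 [[ 1.19840788e-02 -9.99114683e-01  4.03265712e-02  4.39880377e+02]
 [-9.99832098e-01 -1.14140887e-02  1.43350407e-02 -4.45318851e+01]
 [-1.38620586e-02 -4.04915926e-02 -9.99083717e-01  1.18420170e+03]
 [ 0.00000000e+00  0.00000000e+00  0.00000000e+00  1.00000000e+00]]
```

View pics/scene0.png

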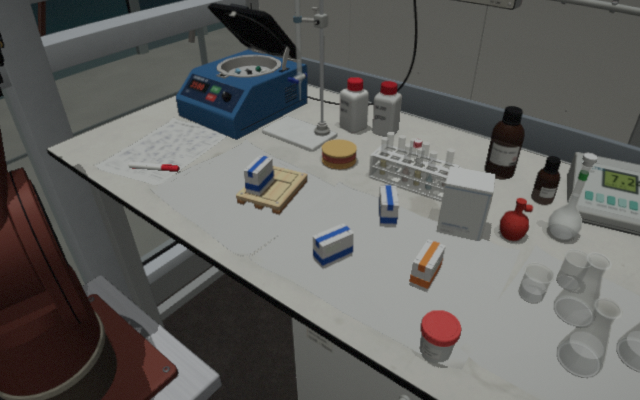

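View pics/top0.png

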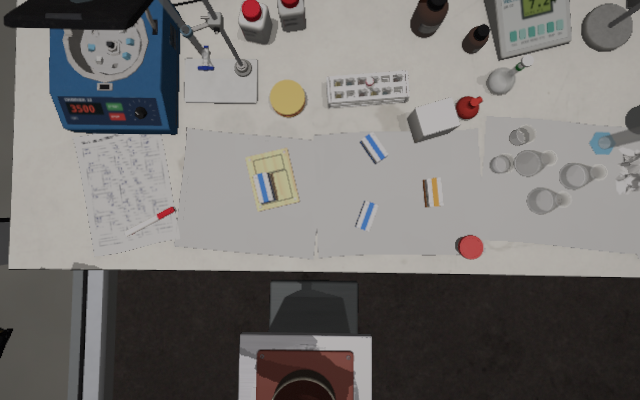

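Run:
```python
import cv2
a=cv2.imread("pics/top0.png"); 
cv2.imwrite("pics/t1.png",cv2.resize(a[140:220,235:315],None,fx=7,fy=7,interpolation=2))
cv2.imwrite("pics/t2.png",cv2.resize(a[120:240,345:455],None,fx=5,fy=5,interpolation=2))
b=cv2.imread("pics/scene0.png"); 
cv2.imwrite("pics/s1.png",cv2.resize(b[145:290,230:450],None,fx=3.6,fy=3.6,interpolation=2))
```

```text
(no output)
```

View pics/t1.png

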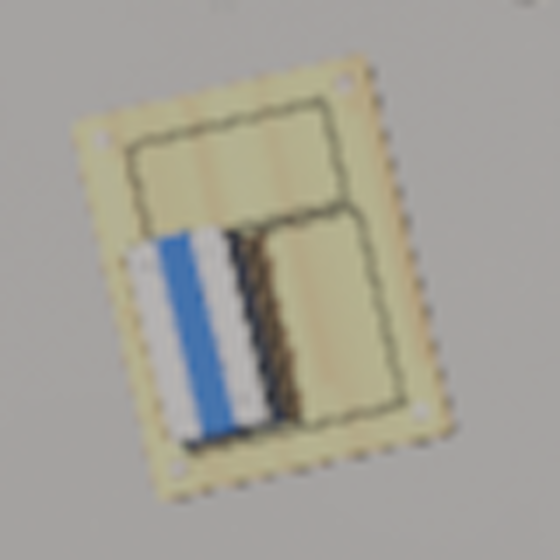

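View pics/t2.png

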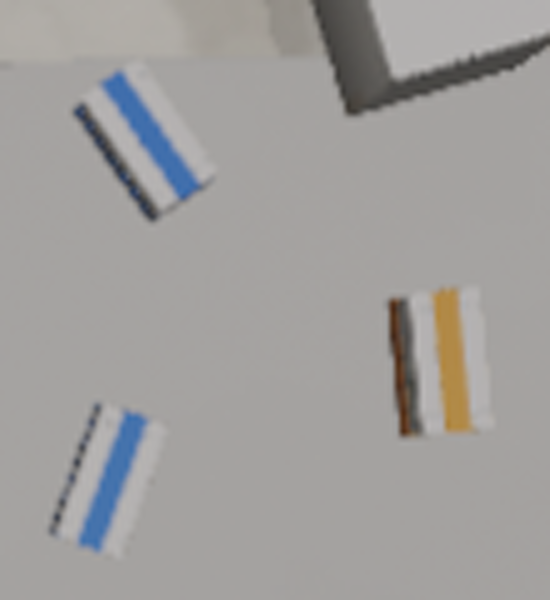

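View pics/s1.png

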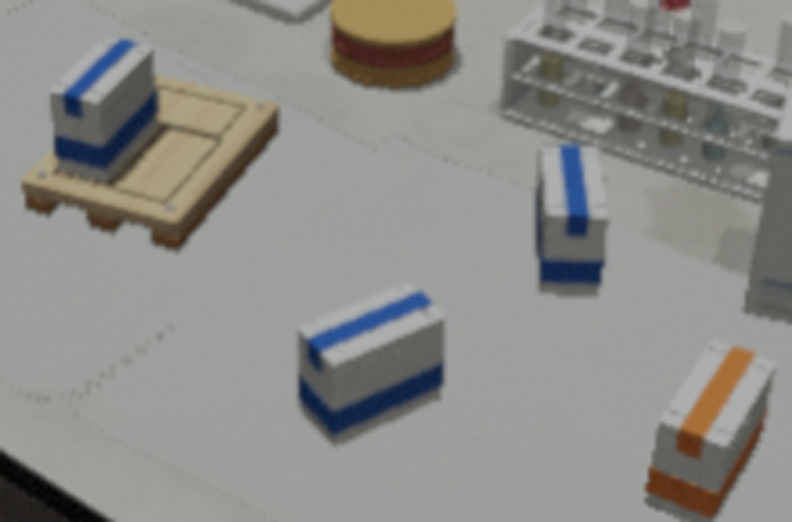

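```bash
cat > h.py <<'E'
import numpy as np, cv2
from station import telemetry, eyes, robot
def D(c): return np.array([c["k1"],0,0,0,0.])
def ray(c,uv,z):
    p=cv2.undistortPoints(np.array(uv,float).reshape(-1,1,2),c["mtx"],D(c)).reshape(-1,2)
    d=np.c_[p,np.ones(len(p))]@c["T"][:3,:3].T; o=c["T"][:3,3]
    return o+d*((z-o[2])/d[:,2])[:,None]
def proj(c,P):
    R=c["T"][:3,:3].T; t=-R@c["T"][:3,3]
    return cv2.projectPoints(np.array(P,float).reshape(-1,1,3),cv2.Rodrigues(R)[0],t,c["mtx"],D(c))[0].reshape(-1,2)
def rect(x,y,a,L,W,z):
    a=np.radians(a);R=np.array([[np.cos(a),-np.sin(a)],[np.sin(a),np.cos(a)]])
    q=np.array([[L,W],[-L,W],[-L,-W],[L,-W]])/2@R.T+[x,y]
    return np.c_[q,np.full(4,z)]
def tapes(c,box,z,name=""):
    # blue tape on top, bright blue; returns centre, angle, length,width
    f=c["frame"]; u0,v0,u1,v1=box; g=f[v0:v1,u0:u1].astype(int)
    m=((g[...,2]-g[...,0]>50)&(g[...,2]>130)).astype(np.uint8)
    n,l,s,ce=cv2.connectedComponentsWithStats(m)
    out=[]
    for i in range(1,n):
        if s[i,4]<15: continue
        vv,uu=np.nonzero(l==i)
        P=ray(c,np.c_[uu+u0,vv+v0],z)[:,:2]; mu=P.mean(0); U,S,V=np.linalg.svd(P-mu); d=V[0]
        out.append((mu.round(1),round(np.degrees(np.arctan2(d[1],d[0])),1),(np.sqrt(12)*S[:2]/np.sqrt(len(P))).round(1),s[i,4]))
    return out
E
python3 - <<'E'
from h import *
c=eyes.capture("top")
print("A/B",tapes(c,(345,120,400,240),56)); print("first",tapes(c,(240,160,285,215),80))
q=np.array([(80,120),(362,58),(452,432),(170,500)])/7.+[235-.43,140-.43]
P=ray(c,q,24)[:,:2];print(P.round(1),P.mean(0),[np.linalg.norm(P[i]-P[i-1]).round(1) for i in range(4)])
for i,j in((2,1),(3,0)):
    d=P[j]-P[i];print(np.degrees(np.arctan2(d[1],d[0])))
d=P[0]-P[1];print(np.degrees(np.arctan2(d[1],d[0]))-90);d=P[3]-P[2];print(np.degrees(np.arctan2(d[1],d[0]))-90)
E
```

```text
A/B [(array([ 599.8, -157. ]), np.float64(-144.9), array([65.4, 10.7]), np.int32(129)), (array([ 438.7, -140.3]), np.float64(160.2), array([64.6, 10.6]), np.int32(129))]
first [(array([500.1, 100.2]), np.float64(-165.4), array([65.8, 10.6]), np.int32(134))]
[[576.9 148.7]
 [599.3  52.1]
 [471.2  19.5]
 [446.8 115.6]] [523.54725164  83.9759725 ] [np.float64(134.2), np.float64(99.1), np.float64(132.2), np.float64(99.2)]
14.298489194683572
14.276866254597243
13.084314313089536
14.222302568075975
```

Run:
```python
from h import *
def S(x,y,a,px,py,pa,L,W,z):
    r=np.radians(a); return rect(x+px*np.cos(r)-py*np.sin(r),y+px*np.sin(r)+py*np.cos(r),a+pa,L,W,z)
sx,sy,sa=523.7,84.5,14.4
tiles=[]
for n,box,k in(("top",(235,135,400,240),4.8),("scene",(230,145,450,290),3.6)):
    c=eyes.capture(n); f=cv2.cvtColor(c["frame"],cv2.COLOR_RGB2BGR)
    u0,v0,u1,v1=box
    im=cv2.resize(f[v0:v1,u0:u1],None,fx=k,fy=k,interpolation=2)
    rs=[S(sx,sy,sa,0,0,0,135,105,24),S(sx,sy,sa,-19.5,-19.5,0,69,36,24),S(sx,sy,sa,36,0,90,69,36,24),rect(599.8,-157,35.1,66,33,56),rect(438.7,-140.3,160.2,66,33,56),rect(599.8,-157,35.1,66,33,0),rect(438.7,-140.3,160.2,66,33,0)]
    for r in rs:
        p=((proj(c,r)-[u0,v0]+.5)*k-.5)
        cv2.polylines(im,[(p*16).round().astype(int)],True,(0,0,255),1,cv2.LINE_AA,4)
    cv2.imwrite(f"pics/ov_{n}.png",im)
```

```text
(no output)
```

View pics/ov_top.png

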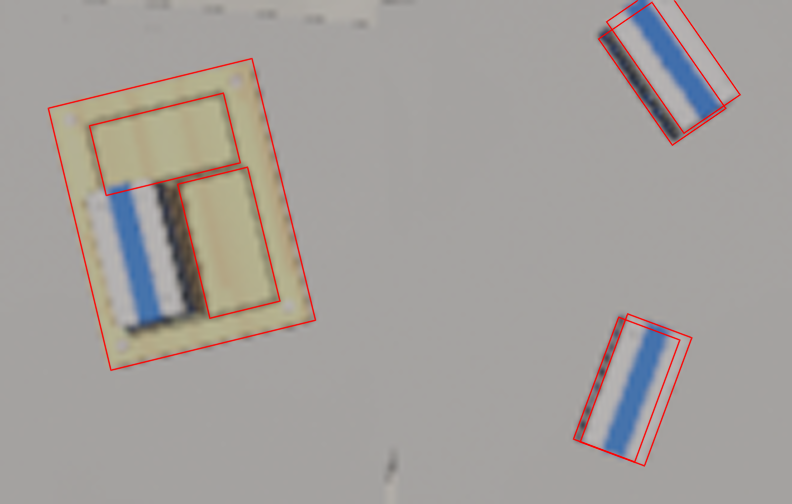

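View pics/ov_scene.png

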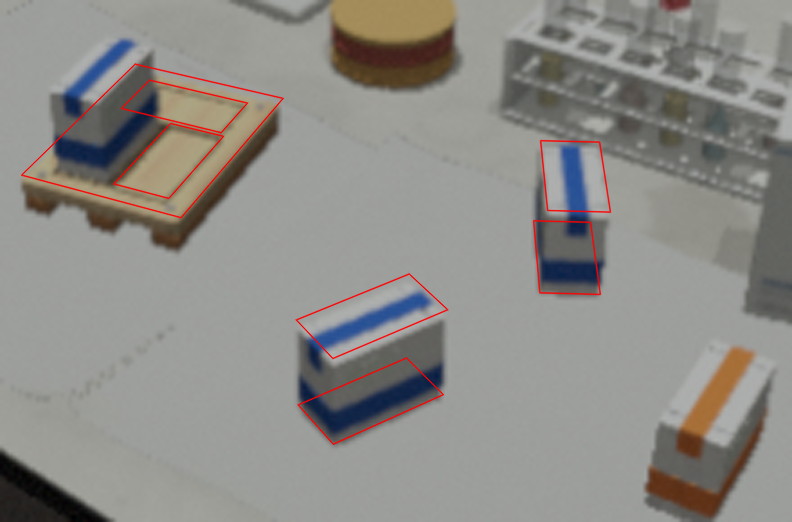

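```bash
cat >> h.py <<'E'
def go(x,y,z,yaw):
    s=telemetry.read_state(); R=s["ee_rot"]; cur=np.degrees(np.arctan2(R[1,1],R[0,1]))
    d=(yaw-cur+90)%180-90
    a=np.radians(cur+d); Y=np.array([np.cos(a),np.sin(a),0]);Z=np.array([0,0,-1.]);X=np.cross(Y,Z)
    e=np.array([x,y,z])-s["tcp_pos"]
    print("t",round(s["clock"],2),"pos",s["tcp_pos"].round(1),"yaw",cur.round(1),"w",s["width"].round(3),"F",s["contact_force"].round(1))
    print("turn toolz",round(-d,2)," shift cm after turn",(np.array([e@X,e@Y,e@Z])/10).round(2), "tilt deg",np.degrees(R[:2,2]).round(2))
def slab(px,py,x=523.5,y=84.3,a=14.4):
    r=np.radians(a); return x+px*np.cos(r)-py*np.sin(r),y+px*np.sin(r)+py*np.cos(r)
E
python3 - <<'E'
from h import *
c=eyes.capture("top")
for z in (0,80): print(z,ray(c,[(328,107),(408,104),(333,76),(410,135),(458,128)],z)[:,:2].round(0).tolist())
go(599.8,-157,130,35.1)
E
```

```text
0 [[704.0, -47.0], [713.0, -243.0], [781.0, -58.0], [637.0, -248.0], [655.0, -364.0]]
80 [[687.0, -47.0], [695.0, -229.0], [758.0, -58.0], [624.0, -234.0], [640.0, -343.0]]Traceback (most recent call last):
  File "<stdin>", line 4, in <module>
  File "h.py", line 32, in go
    print("t",round(s["clock"],2),"pos",s["tcp_pos"].round(1),"yaw",cur.round(1),"w",s["width"].round(3),"F",s["contact_force"].round(1))
                                                                                     ^^^^^^^^^^^^^^^^
AttributeError: 'float' object has no attribute 'round'
```

```bash
sed -i 's/s\["width"\].round(3)/round(float(s["width"]),3)/' h.py
python3 - <<'E'
from h import *
go(599.8,-157,130,35.1)
E
```

```text
t 0.3 pos [219.7 611.6 222.2] yaw 70.2 w 0.998 F [ 0.6 -0.3  0.4]
turn toolz 35.14  shift cm after turn [-84.74 -13.09   9.22] tilt deg [-0.01 -0.03]
```

```bash
python3 -m pendant '0 0 0 0 0 7.03;0 0 0 0 0 7.03;0 0 0 0 0 7.03;0 0 0 0 0 7.03;0 0 0 0 0 7.02;-2 -0.31 0 0 0 0;-3.5 -0.54 0 0 0 0;-3.5 -0.54 0 0 0 0;-3.5 -0.54 0 0 0 0;-3.5 -0.54 0 0 0 0;-3.5 -0.54 0 0 0 0;-3.5 -0.54 0 0 0 0;-3.5 -0.54 0 0 0 0;-3.5 -0.54 0 0 0 0;-3.5 -0.54 0 0 0 0;-3.5 -0.54 0 0 0 0;-3.5 -0.54 0 0 0 0;-3.5 -0.54 0 0 0 0' 0 20 && python3 -m pendant '-3.5 -0.54 0 0 0 0;-3.5 -0.54 0 0 0 0;-3.5 -0.54 0 0 0 0;-3.5 -0.54 0 0 0 0;-3.5 -0.54 0 0 0 0;-3.5 -0.54 0 0 0 0;-3.5 -0.54 0 0 0 0;-3.5 -0.54 0 0 0 0;-3.5 -0.54 0 0 0 0;-3.5 -0.54 0 0 0 0;-3.5 -0.54 0 0 0 0;-2 -0.3 0 0 0 0;0 0 0 0 0 0;0 0 0 0 0 0'; python3 -c "
from h import *
go(599.8,-157,130,35.1)"
```

```text
clock: 1.8
tcp_pos: [417.6, 211.0, 222.8]
ee_rot: [[-0.575, 0.818, 0.0], [0.818, 0.575, 0.001], [0.0, 0.001, -1.0]]
contact_force: [0.4, 0.6, 0.0]
width: 1.002
clock: 2.97
tcp_pos: [598.8, -156.0, 222.2]
ee_rot: [[-0.573, 0.82, -0.001], [0.82, 0.573, -0.001], [-0.0, -0.001, -1.0]]
contact_force: [0.2, 0.6, -0.1]
width: 1.0
t 2.97 pos [ 598.8 -156.   222.2] yaw 35.0 w 1.0 F [ 0.2  0.6 -0.1]
turn toolz -0.15  shift cm after turn [-0.14  0.02  9.22] tilt deg [-0.05 -0.06]
```

```bash
python3 -m pendant '-0.14 0.02 2 0 0 0;0 0 3 0 0 0;0 0 3 0 0 0;0 0 3 0 0 0;0 0 2.7 0 0 0;0 0 1.5 0 0 0;0 0 0 0 0 0;0 0 0 0 0 0'; python3 -c "
from h import *
c=eyes.capture('scene');t=eyes.capture('top')
a=cv2.resize(c['frame'][120:270,320:450],None,fx=3,fy=3);b=cv2.resize(t['frame'][90:240,320:450],None,fx=3,fy=3)
cv2.imwrite('pics/p1.png',np.hstack([a,b])[...,::-1])
go(599.8,-157,26,35.1)"
```

```text
clock: 3.63
tcp_pos: [599.7, -154.1, 70.5]
ee_rot: [[-0.576, 0.817, -0.001], [0.817, 0.576, 0.001], [0.001, -0.001, -1.0]]
contact_force: [-0.4, 0.4, -0.2]
width: 0.999
t 3.73 pos [ 600.9 -155.1   72.2] yaw 35.2 w 0.995 F [0.  0.2 0.3]
turn toolz 0.05  shift cm after turn [-0.09 -0.2   4.62] tilt deg [0.12 0.01]
```

View pics/p1.png

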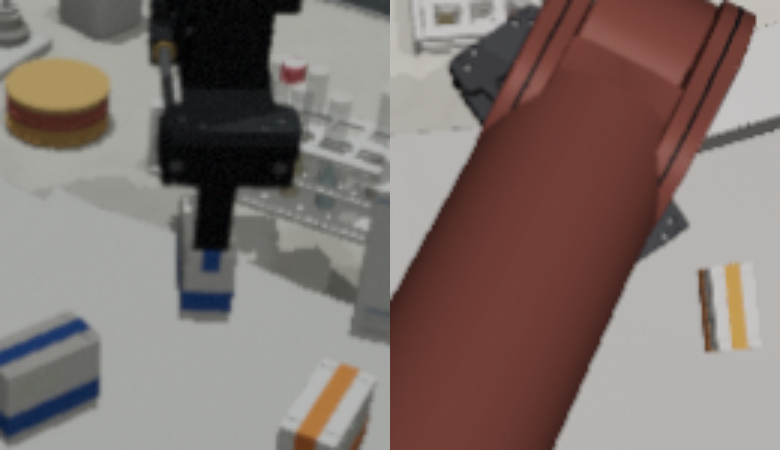

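The near finger (left panel, column ~215) sits centred over the carton's tape (~212). I'm descending and gripping.

```bash
python3 -m pendant '-0.05 -0.1 1.5 0 0 0;0 0 1.5 0 0 0;0 0 1 0 0 0;0 0 0.5 0 0 0;0 0 0.1 0 0 0;0 0 0 0 0 0;0 0 0 0 0 0' && python3 -m pendant '0 0 0 0 0 0;0 0 0 0 0 0;0 0 0 0 0 0;0 0 0 0 0 0;0 0 0 0 0 0;0 0 0 0 0 0' 1 20; python3 -c "
from h import *
go(599.8,-157,26,35.1)"
```

```text
clock: 4.32
tcp_pos: [600.0, -156.7, 25.5]
ee_rot: [[-0.575, 0.818, 0.001], [0.818, 0.575, -0.0], [-0.001, 0.001, -1.0]]
contact_force: [0.1, -0.5, -0.1]
width: 1.0
clock: 4.82
tcp_pos: [599.5, -156.6, 24.8]
ee_rot: [[-0.575, 0.818, 0.0], [0.818, 0.575, -0.0], [-0.0, 0.0, -1.0]]
contact_force: [-0.1, 0.4, 2.0]
width: 0.758
t 4.82 pos [ 599.5 -156.6   24.8] yaw 35.1 w 0.758 F [-0.1  0.4  2. ]
turn toolz 0.0  shift cm after turn [-0.05 -0.   -0.12] tilt deg [ 0.01 -0.  ]
```

```bash
python3 -m pendant '0 0 -1 0 0 0;0 0 -2 0 0 0;0 0 -2.5 0 0 0;0 0 -2.5 0 0 0;0 0 -2 0 0 0;0 0 0 0 0 4;0 0 0 0 0 6.5;0 0 0 0 0 6.2;0 0 0 0 0 4;0 0 0 0 0 0;0 0 0 0 0 0'; python3 -c "
from h import *
print(slab(-19.5,-19.5))
go(*slab(-19.5,-19.5),50,14.4)"
```

```text
clock: 5.73
tcp_pos: [599.4, -156.5, 124.9]
ee_rot: [[-0.251, 0.968, -0.0], [0.968, 0.251, -0.0], [-0.0, -0.0, -1.0]]
contact_force: [0.2, -0.2, -1.3]
width: 0.753
(np.float64(509.46208115770634), np.float64(60.563175558277024))
t 5.73 pos [ 599.4 -156.5  124.9] yaw 14.5 w 0.753 F [ 0.2 -0.2 -1.3]
turn toolz 0.15  shift cm after turn [23.26 -3.31  7.49] tilt deg [-0.01 -0.01]
```

```bash
python3 -m pendant '1.1 -0.21 0 0 0 0;2.2 -0.31 0 0 0 0;2.2 -0.31 0 0 0 0;2.2 -0.31 0 0 0 0;2.2 -0.31 0 0 0 0;2.2 -0.31 0 0 0 0;2.2 -0.31 0 0 0 0;2.2 -0.31 0 0 0 0;2.2 -0.31 0 0 0 0;2.2 -0.31 0 0 0 0;2.2 -0.31 0 0 0 0;0 0 0 0 0 0;0 0 1 0 0 0;0 0 1.8 0 0 0;0 0 1.5 0 0 0;0 0 0.5 0 0 0;0 0 0 0 0 0;0 0 0 0 0 0'; python3 -c "
from h import *
c=eyes.capture('scene');t=eyes.capture('top')
a=cv2.resize(c['frame'][110:230,200:330],None,fx=3,fy=3);b=cv2.resize(t['frame'][120:240,235:345],None,fx=3,fy=3)
cv2.imwrite('pics/p2.png',np.hstack([a,b])[...,::-1])
go(*slab(-19.5,-21),50,14.4)"
```

```text
clock: 7.23
tcp_pos: [510.2, 57.9, 76.6]
ee_rot: [[-0.248, 0.969, -0.0], [0.969, 0.248, -0.001], [-0.001, -0.0, -1.0]]
contact_force: [-0.4, 0.1, -1.4]
width: 0.756
t 7.33 pos [510.6  58.5  77.3] yaw 14.4 w 0.755 F [ 0.  -0.5 -0.9]
turn toolz -0.02  shift cm after turn [ 0.08 -0.06  2.73] tilt deg [0.06 0.  ]
```

View pics/p2.png

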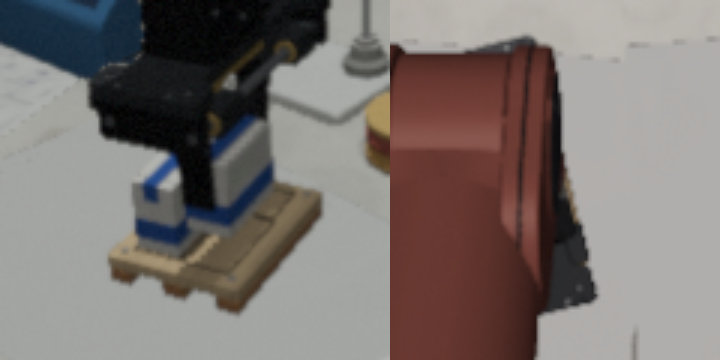

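The carton hangs parallel beside the first, about 25 mm above the empty outline. I'm lowering and releasing it.

```bash
python3 -m pendant '0.03 -0.06 1 0 0 0;0 0 0.9 0 0 0;0 0 0.4 0 0 0;0 0 0.2 0 0 0;0 0 0.15 0 0 0;0 0 0 0 0 0;0 0 0 0 0 0;0 0 0 0 0 0'; python3 -c "
from h import *
go(*slab(-19.5,-21),49,14.4)"
```

```text
clock: 8.0
tcp_pos: [509.5, 59.1, 50.3]
ee_rot: [[-0.249, 0.969, 0.0], [0.969, 0.249, 0.0], [0.0, 0.0, -1.0]]
contact_force: [1.2, -0.8, -1.3]
width: 0.758
t 8.0 pos [509.5  59.1  50.3] yaw 14.4 w 0.758 F [ 1.2 -0.8 -1.3]
turn toolz 0.0  shift cm after turn [-0.01  0.03  0.13] tilt deg [0.02 0.01]
```

```bash
python3 -m pendant '0 0 0.07 0 0 0;0 0 0.07 0 0 0;0 0 0 0 0 0;0 0 0 0 0 0'; python3 -m pendant '0 0 0 0 0 0;0 0 0 0 0 0;0 0 0 0 0 0;0 0 0 0 0 0;0 0 0 0 0 0;0 0 0 0 0 0' 0; python3 -m pendant '0 0 -1 0 0 0;0 0 -2 0 0 0;0 0 -3 0 0 0;0 0 -3 0 0 0;0 0 -2.5 0 0 0;0 0 -1 0 0 0;0 0 0 0 0 0;0 0 0 0 0 0'; python3 -c "
from h import *
go(438.7,-140.3,80,-19.8)"
```

```text
clock: 8.33
tcp_pos: [509.3, 59.2, 48.7]
ee_rot: [[-0.249, 0.969, 0.0], [0.969, 0.249, 0.0], [0.0, 0.0, -1.0]]
contact_force: [-0.1, -0.1, -0.9]
width: 0.755
clock: 8.83
tcp_pos: [509.3, 59.1, 48.7]
ee_rot: [[-0.249, 0.969, 0.0], [0.969, 0.249, -0.0], [-0.0, 0.0, -1.0]]
contact_force: [0.6, 0.1, 0.1]
width: 0.989
clock: 9.5
tcp_pos: [509.3, 59.3, 173.7]
ee_rot: [[-0.249, 0.969, 0.0], [0.969, 0.249, 0.001], [0.001, 0.001, -1.0]]
contact_force: [-0.8, -0.2, -0.0]
width: 1.001
t 9.5 pos [509.3  59.3 173.7] yaw 14.4 w 1.001 F [-0.8 -0.2 -0. ]
turn toolz 34.22  shift cm after turn [-21.17   0.12   9.37] tilt deg [0.03 0.05]
```

```bash
python3 -m pendant '0 0 0 0 0 6.84;0 0 0 0 0 6.84;0 0 0 0 0 6.84;0 0 0 0 0 6.84;0 0 0 0 0 6.86;-1.6 0 0 0 0 0;-2.8 0.02 0 0 0 0;-2.8 0.02 0 0 0 0;-2.8 0.02 0 0 0 0;-2.8 0.02 0 0 0 0;-2.8 0.02 0 0 0 0;-2.8 0.02 0 0 0 0;-2.77 0 0 0 0 0;0 0 0 0 0 0;0 0 0 0 0 0'; python3 -c "
from h import *
go(438.7,-140.3,72,-19.8)
c=eyes.capture('scene');t=eyes.capture('top')
a=cv2.resize(c['frame'][110:250,200:330],None,fx=3,fy=3);b=cv2.resize(t['frame'][120:260,235:345],None,fx=3,fy=3)
cv2.imwrite('pics/p3.png',np.hstack([a,b])[...,::-1])
print(tapes(t,(240,150,310,220),80))"
```

```text
clock: 10.75
tcp_pos: [437.2, -141.8, 172.7]
ee_rot: [[0.34, 0.94, -0.001], [0.94, -0.34, 0.001], [0.0, -0.002, -1.0]]
contact_force: [-0.4, 1.3, 0.2]
width: 0.999
t 10.75 pos [ 437.2 -141.8  172.7] yaw -19.9 w 0.999 F [-0.4  1.3  0.2]
turn toolz -0.1  shift cm after turn [ 0.19  0.09 10.07] tilt deg [-0.08  0.05]
[(array([509.3,  58.9]), np.float64(-165.7), array([66.3, 10.7]), np.int32(137)), (array([500.1, 100.2]), np.float64(-165.4), array([65.8, 10.6]), np.int32(134))]
```

View pics/p3.png

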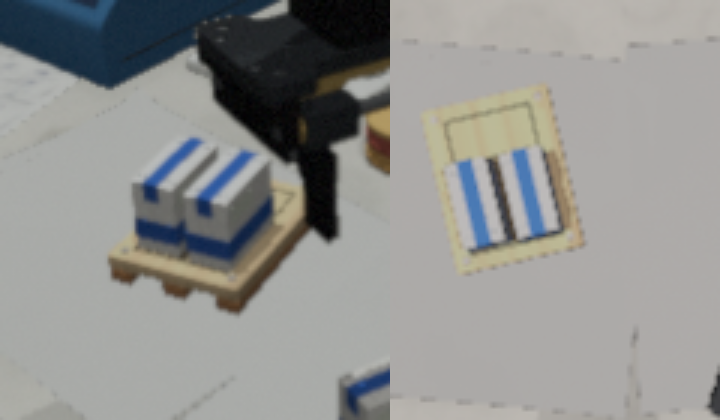

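Carton A stands in its outline (top panel tape at (527,193)). It measures (509.3, 58.9) against a target of (509.5, 60.6), and the first carton hasn't moved. Now carton B.

```bash
python3 -m pendant '0.1 0.06 2 0 0 0;0 0 3 0 0 0;0 0 2.5 0 0 0;0 0 2 0 0 0;0 0 0.5 0 0 0;0 0 0 0 0 0;0 0 0 0 0 0;0 0 0 0 0 0'; python3 -c "
from h import *
c=eyes.capture('scene')
cv2.imwrite('pics/p4.png',cv2.resize(c['frame'][140:290,270:430],None,fx=4,fy=4)[...,::-1])
go(438.7,-140.3,26,-19.8)"
```

```text
clock: 11.52
tcp_pos: [440.4, -139.7, 74.7]
ee_rot: [[0.338, 0.941, 0.001], [0.941, -0.338, 0.0], [0.001, 0.001, -1.0]]
contact_force: [-0.4, 0.3, 1.0]
width: 0.999
t 11.57 pos [ 440.5 -139.6   74.8] yaw -19.8 w 0.998 F [-0.3 -0.3  0.6]
turn toolz 0.01  shift cm after turn [-0.13 -0.15  4.88] tilt deg [0.11 0.04]
```

View pics/p4.png

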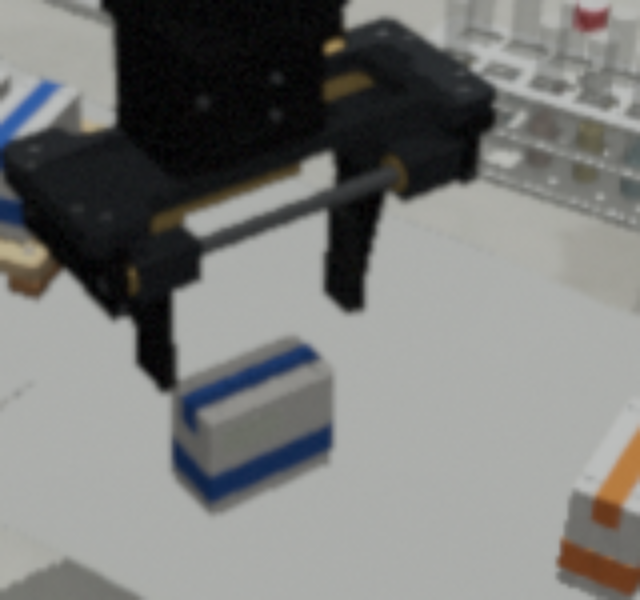

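The finger tips, at (165,385) and (347,308), straddle the carton evenly. I'm descending and gripping.

```bash
python3 -m pendant '-0.08 -0.1 1.5 0 0 0;0 0 1.5 0 0 0;0 0 1.2 0 0 0;0 0 0.6 0 0 0;0 0 0.1 0 0 0;0 0 0 0 0 0;0 0 0 0 0 0' && python3 -m pendant '0 0 0 0 0 0;0 0 0 0 0 0;0 0 0 0 0 0;0 0 0 0 0 0;0 0 0 0 0 0;0 0 0 0 0 0' 1 20; python3 -c "
from h import *
go(438.7,-140.3,26,-19.8)"
```

```text
clock: 12.15
tcp_pos: [439.0, -140.3, 25.5]
ee_rot: [[0.339, 0.941, 0.001], [0.941, -0.339, 0.0], [0.001, 0.001, -1.0]]
contact_force: [0.3, 0.3, -0.2]
width: 1.003
clock: 12.65
tcp_pos: [438.5, -140.1, 24.9]
ee_rot: [[0.339, 0.941, 0.0], [0.941, -0.339, 0.0], [0.0, 0.0, -1.0]]
contact_force: [-0.4, 0.5, 3.7]
width: 0.756
t 12.65 pos [ 438.5 -140.1   24.9] yaw -19.8 w 0.756 F [-0.4  0.5  3.7]
turn toolz -0.01  shift cm after turn [-0.01  0.02 -0.11] tilt deg [0.01 0.01]
```

```bash
python3 -m pendant '0 0 -1 0 0 0;0 0 -2 0 0 0;0 0 -3 0 0 0;0 0 -3 0 0 0;0 0 -3 0 0 0;0 0 -1 0 0 0;0 0 0 0 0 3;0 0 0 0 0 7;0 0 0 0 0 7;0 0 0 0 0 7;0 0 0 0 0 7;0 0 0 0 0 7;0 0 0 0 0 7;0 0 0 0 0 7;0 0 0 0 0 3.8;0 0 0 0 0 0;0 0 0 0 0 0'; python3 -c "
from h import *
print(slab(37,-0.5))
go(*slab(37,-0.5),50,104.4)
print(telemetry.read_state()['joint_pos'].round(0))"
```

```text
clock: 14.07
tcp_pos: [438.0, -140.3, 154.4]
ee_rot: [[0.968, 0.25, -0.001], [0.25, -0.968, -0.0], [-0.001, -0.0, -1.0]]
contact_force: [0.1, -0.5, -2.7]
width: 0.755
(np.float64(559.4619219053418), np.float64(93.0172342445353))
t 14.07 pos [ 438.  -140.3  154.4] yaw -75.5 w 0.755 F [ 0.1 -0.5 -2.7]
turn toolz 0.1  shift cm after turn [ 17.57 -19.58  10.44] tilt deg [-0.03 -0.  ]
[-50.  -5.  60. 117.   5.  66. -67.]
```

```bash
python3 -m pendant '0.9 -1 0 0 0 0;1.6 -1.78 0 0 0 0;1.6 -1.78 0 0 0 0;1.6 -1.78 0 0 0 0;1.6 -1.78 0 0 0 0;1.6 -1.78 0 0 0 0;1.6 -1.78 0 0 0 0;1.6 -1.78 0 0 0 0;1.6 -1.78 0 0 0 0;1.6 -1.78 0 0 0 0;1.6 -1.78 0 0 0 0;0.67 -0.78 0 0 0 0;0 0 0 0 0 0;0 0 0 0 0 0'; python3 -c "
from h import *
go(*slab(37,-0.5),77,104.4)
print(telemetry.read_state()['joint_pos'].round(0))"
```

```text
clock: 15.23
tcp_pos: [559.6, 93.2, 154.2]
ee_rot: [[0.968, 0.25, -0.001], [0.25, -0.968, -0.001], [-0.001, 0.001, -1.0]]
contact_force: [-0.2, -1.2, -1.0]
width: 0.753
t 15.23 pos [559.6  93.2 154.2] yaw -75.5 w 0.753 F [-0.2 -1.2 -1. ]
turn toolz 0.1  shift cm after turn [-0.02  0.02  7.72] tilt deg [-0.04 -0.08]
[-57.  16.  51. 103. -14.  67. -77.]
```

```bash
python3 -m pendant '0 0 1 0 0 0.1;0 0 1.5 0 0 0;0 0 1.2 0 0 0;0 0 0.5 0 0 0;0 0 0 0 0 0;0 0 0 0 0 0;0 0 0 0 0 0'; python3 -c "
from h import *
c=eyes.capture('scene')
cv2.imwrite('pics/p5.png',cv2.resize(c['frame'][100:230,200:340],None,fx=4,fy=4)[...,::-1])
go(*slab(37,-0.5),49,104.4)"
```

```text
clock: 15.82
tcp_pos: [560.2, 92.9, 113.2]
ee_rot: [[0.969, 0.246, 0.001], [0.246, -0.969, 0.0], [0.001, 0.0, -1.0]]
contact_force: [-0.3, -0.0, -2.7]
width: 0.759
t 15.87 pos [560.3  93.  113.3] yaw -75.7 w 0.759 F [ 0.2  0.2 -1.9]
turn toolz -0.13  shift cm after turn [-0.08 -0.02  6.43] tilt deg [0.05 0.02]
```

View pics/p5.png

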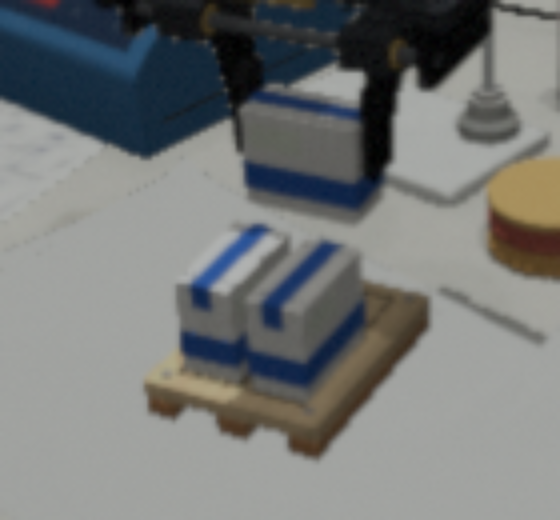

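The carton hangs level at (305,155), past the ends of the pair (tops near (235,260) and (310,275)). I'm lowering it.

```bash
python3 -m pendant '0 0 1 0 0 0;0 0 1.2 0 0 0;0 0 1.2 0 0 0;0 0 1.2 0 0 0;0 0 0.9 0 0 0;0 0 0.5 0 0 0;0 0 0.2 0 0 0;0 0 0 0 0 0;0 0 0 0 0 0;0 0 0 0 0 0'; python3 -c "
from h import *
go(*slab(37,-0.5),48.7,104.4)"
```

```text
clock: 16.7
tcp_pos: [560.3, 93.2, 51.2]
ee_rot: [[0.969, 0.247, 0.001], [0.247, -0.969, 0.0], [0.001, -0.0, -1.0]]
contact_force: [0.3, -0.3, -1.2]
width: 0.757
t 16.7 pos [560.3  93.2  51.2] yaw -75.7 w 0.757 F [ 0.3 -0.3 -1.2]
turn toolz -0.12  shift cm after turn [-0.09 -0.    0.25] tilt deg [0.05 0.02]
```

```bash
python3 -m pendant '0 0 0.1 0 0 0;0 0 0.1 0 0 0;0 0 0.04 0 0 0;0 0 0 0 0 0;0 0 0 0 0 0'; python3 -m pendant '0 0 0 0 0 0;0 0 0 0 0 0;0 0 0 0 0 0;0 0 0 0 0 0;0 0 0 0 0 0;0 0 0 0 0 0' 0; python3 -m pendant '0 0 -1 0 0 0;0 0 -2 0 0 0;0 0 -3 0 0 0;0 0 -3 0 0 0;0 0 -3 0 0 0;0 0 -2 0 0 0;0 0 0 0 0 0;0 0 0 0 0 0'; python3 -c "
from h import *
go(438.7,-140.3,180,104.4)"
```

```text
clock: 17.12
tcp_pos: [560.2, 93.3, 48.9]
ee_rot: [[0.969, 0.247, 0.001], [0.247, -0.969, 0.001], [0.001, -0.0, -1.0]]
contact_force: [-1.8, 0.0, 4.3]
width: 0.754
clock: 17.62
tcp_pos: [559.9, 93.1, 48.2]
ee_rot: [[0.969, 0.247, -0.0], [0.247, -0.969, -0.0], [-0.0, 0.0, -1.0]]
contact_force: [0.3, -0.2, 0.0]
width: 0.987
clock: 18.28
tcp_pos: [560.6, 93.3, 189.8]
ee_rot: [[0.969, 0.247, 0.002], [0.247, -0.969, 0.001], [0.003, -0.001, -1.0]]
contact_force: [-0.2, 0.1, -0.3]
width: 1.0
t 18.28 pos [560.6  93.3 189.8] yaw -75.7 w 1.0 F [-0.2  0.1 -0.3]
turn toolz -0.12  shift cm after turn [-17.61  19.59   0.98] tilt deg [0.13 0.09]
```

Now I'm moving the arm aside to look.

```bash
python3 -m pendant '-0.9 1 0 0 0 0;-1.6 1.78 0 0 0 0;-1.6 1.78 0 0 0 0;-1.6 1.78 0 0 0 0;-1.6 1.78 0 0 0 0;-1.6 1.78 0 0 0 0;-1.6 1.78 0 0 0 0;-1.6 1.78 0 0 0 0;-1.6 1.78 0 0 0 0;-1.6 1.78 0 0 0 0;-1.6 1.78 0 0 0 0;0 1 0 0 0 0;0 0 0 0 0 0;0 0 0 0 0 0;0 0 0 0 0 0'; python3 -c "
from h import *
c=eyes.capture('scene');t=eyes.capture('top')
a=cv2.resize(c['frame'][110:250,200:330],None,fx=3,fy=3);b=cv2.resize(t['frame'][120:260,235:345],None,fx=3,fy=3)
cv2.imwrite('pics/p6.png',np.hstack([a,b])[...,::-1])
r=np.radians(14.4)
for o in tapes(t,(240,130,310,220),80):
  d=o[0]-[523.5,84.3]; print(o,'slab',(d@[np.cos(r),np.sin(r)]).round(1),(d@[-np.sin(r),np.cos(r)]).round(1))
s=telemetry.read_state();print(s['joint_vel'].round(1),s['contact_force'],s['clock'])"
```

```text
clock: 19.53
tcp_pos: [444.5, -139.8, 187.7]
ee_rot: [[0.969, 0.247, -0.001], [0.247, -0.969, -0.0], [-0.001, -0.0, -1.0]]
contact_force: [0.0, -0.4, -0.0]
width: 1.003
(array([558.7,  94. ]), np.float64(-75.9), array([66.1, 10.9]), np.int32(138)) slab 36.5 0.6
(array([509.8,  59. ]), np.float64(-165.9), array([67.3, 10.7]), np.int32(139)) slab -19.6 -21.1
(array([501. , 100.5]), np.float64(-165.2), array([67.8, 10.6]), np.int32(138)) slab -17.8 21.3
[-0.2 -0.   0.1 -0.3  0.1  0.   0.1] [0.31605071 0.00551663 0.19906837] 19.6333
```

View pics/p6.png

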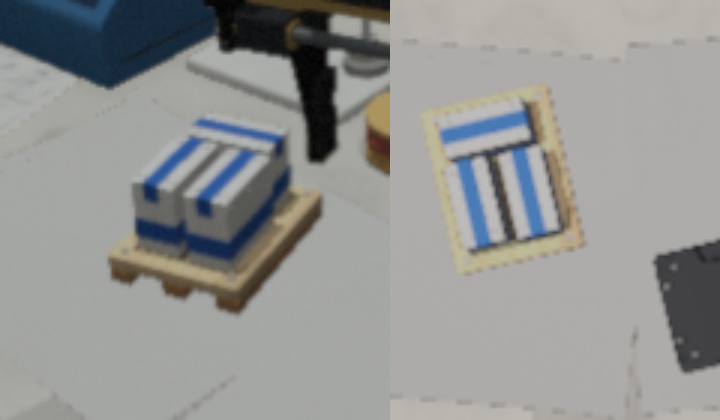

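All three cartons stand upright in their outlines, with the crosswise tape at (485,132) and the pair at (477,205) and (527,193). The gripper is clear, so I'm handing the job in.

```bash
python3 -c "
from station import robot
print(robot.job_done())"
```

```text
the job is handed in; nothing more can be done
None
```

I built the layer: one loose blue-banded carton (the farther of the two) went into the parallel outline, then the other went crosswise across the ends of the pair. I handed the job in at about 19.6 s of the 51 s allowed; the hand-in gives no verdict.

In the last top picture, carton centres in the slab frame measured:

| Carton | Measured x, y (mm) | Outline x, y (mm) | Angle off outline |
|---|---|---|---|
| First | (-17.8, 21.3) | (-19.5, 19.5) | about 0.5° |
| Parallel | (-19.6, -21.1) | (-19.5, -19.5) | about 0.5° |
| Crosswise | (36.5, 0.6) | (36, 0) | about 0.5° |

- **Upright and clear:** the pictures show all three cartons upright, the open gripper clear of everything, and the orange-banded carton was never touched.
- **Forces:** the highest wrist force in the readings was about 5 N, as the second carton touched down.
- **Disagreements:** the first carton read about 1 mm differently between pictures. It also sat about 2 mm off its nominal place before I moved anything. I put both down to camera calibration error. No check failed.

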